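Draw out the autosampler drip tray with the pull hook

ROBOT

A 6-joint arm with a two-finger parallel gripper is mounted at the origin on the work surface. World frame = base frame: x ahead of the robot, y to its left, z up, the work surface at z = 0. Lengths are in m, angles in rad, forces in N, time in s.
With the tool pointing down it reaches from about 0.225 to 0.875 m from the base axis. Payload 3.4 kg.
Tool frame: the origin (TCP) lies midway between the tips of the shut fingers; the grasp point (between the pads) lies 19 mm behind it; z points along the fingers, y is the line along which they close (so a half turn about z gives the same grasp; the last joint's range is limited). The gripper opens to 85 mm and grips with 20 to 120 N. Pads are 22 mm wide; open, the fingers measure 114 mm over their backs; the gripper's body (76 mm by 85 mm) begins 54 mm behind the grasp point. The pads swing forward as they close: fully open they stand 13 mm farther back than shut.
Start: joints at [-1.238, 0.276, 1.505, -0, 1.361, -0.121], TCP at [0.252, -0.517, 0.231] pointing down, gripper open.
Joint ranges: [-2.89, 2.89], [-0.75, 2.08], [0.22, 2.7], [-1.18, 4.32], [0.11, 2.71], [-2.7, 2.7]. Speed limits (rad/s): [2.57, 2.57, 3.14, 3.14, 3.14, 3.14].

INTERFACE

Orientations are given as a unit quaternion [w, x, y, z].
In Python, from workcell import env, effector, kin, read_camera, sign_off, status gives the robot as it stands. The module is installed in compiled form; this text tells all that it offers. Calls block until the motion is done:
- env.move_pose(position, orientation): joint-space move of the TCP to a pose.
- env.servo_line(position, rot=None, rate=0.15, threshold=None): straight line of the TCP; rot=None keeps the orientation; rate is the mean speed in m/s. With threshold (N) it stops when the force on the tool has changed by that much, and returns True; else False.
- env.move_joints(angles): joint-space move.
- effector.set_gripper(opening, newtons=None): finger opening in m; newtons is the grip in N (None keeps the last); returns when the fingers have stopped.
- env.sleep(seconds).
- kin.solve_ik(position, orientation): joint angles nearest the present ones, or None.
- read_camera(name): name is "scene" or "top" or "wrist"; returns a dict with "frame" (480x640x3 uint8, red, green, blue), "camera_matrix" (3x3 intrinsics, pixels), "cam_to_world" (4x4, takes a point from camera to world coordinates); the wrist camera has in their place "tool_from_camera" (4x4, takes a point from camera to tool coordinates, whose origin is the TCP and whose axes are the flange's). Camera axes: x right, y down, z forward; pixel columns grow to the right and rows downward; lengths in m; the calibration is good to about 2 mm. The wrist camera is an equidistant fisheye: a pixel r from the principal point sees the ray r / f radians off the axis. A picture is of the moment at which its call begins: read the wrist's pose just before it. There is no depth.
A pose or a line that the arm cannot do raises env.MotionError and nothing moves.
- sign_off(): hands the job in; it is judged then, once.
Readings, each from a call of its own:
- status.read_time(): time.
- status.read_qpos(): joint angles.
- status.read_dq(): joint speeds.
- status.read_tau(): joint torques, N m.
- status.read_position(): TCP position.
- status.read_tool_rot(): TCP orientation.
- status.read_ft_force(): force on the tool from outside, world axes, zero at the start.
- status.read_moment(): the same for the moment, N m.
- status.read_finger_gap(): finger opening in m.
- status.read_finger_force(): force on a finger pad.
Only numpy, scipy, OpenCV 4.12 (cv2) and the standard library are available. Lean on these libraries where they do the work, as an engineer would, in place of code of your own. Each camera call takes 0.05 s, during which the arm holds its last target. There are 200 camera calls.

TASK

Use the red-handled pull hook to draw the drip tray out from under the autosampler, all the way to its stop: reach under the overhanging housing, feel for the brass eye, which may be clamped anywhere along its rail, catch it with the prong and pull. The eye sits on a delicate spring leaf, so touch it only lightly while feeling for it, and pull gently, also at the stop. Then unhook, leave the tray fully out, and lay the hook back flat on its blue mat; keep the gripper itself off the autosampler and its tray, and do not disturb the other things on the bench.

Things in the scene. Friction and masses are not known exactly. Their poses are not given: they have to be found in the camera images.
- autosampler: Beige bench autosampler, blue round carousel on top; does not move. 240 deep (x) x 360 wide (y) x 160 mm high (carousel to 200). Origin: centre of its underside, at bench height. Front (ledge, green switch) faces its own -x; y points left as seen from the robot. The tray is in a cavity under the housing, open to the front, 330 mm wide between side walls.
- ledge (a point): Middle of the lower front edge of the autosampler's overhanging housing: 85 mm above the bench, 120 mm in front (-x) of the autosampler's origin. Axes as the autosampler's. The space below it, under the housing, is open.
- tray (a joint): How far the dark grey drip tray is drawn out of the autosampler, m. 0 = fully in, 0.090 = fully out against a hard stop; it slides along the autosampler's -x with about 5 N of friction (plus a little with speed) and stays where it is left. It starts 0 to 12 mm out.
- tray_face (a point): Centre of the tray's upright front face (290 mm wide, from 10 to 78 mm above the bench), 42 mm above the bench; moves with the tray. Axes as the autosampler's (x points into the machine). Fully in, it is 70 mm behind the ledge's edge.
- rail_mid (a point): Point 28 mm in front (-x) of tray_face, 42 mm above the bench, moving with the tray. The hidden brass eye's centre is on the y line through this point, clamped up to 48 mm either side; where is not measured. Upright ring in the x-z plane (its hole runs along y), hole 30 mm, bar 7 mm thick. It is on a spring leaf that gives sideways about 0.5 mm per N and is delicate.
- hook: Pull hook, 110 g, flat on the mat. Red handle 100 (x) x 20 (y) x 26 mm (z); a steel rod, 7 mm thick, runs on from its +x end. Origin: centre of the handle's underside. The rod's axis is 13 mm above the underside and runs to x = 150, where the prong (7 mm thick, round end) turns off square to +y and ends at y = 27.5. It balances about 7 mm ahead of the origin.
- mat: Flat blue plastic mat, 260 (x) x 100 (y) x 4 mm, fixed to the bench; the hook's resting place. Origin: centre of its underside at bench height. The hook starts on it with its origin near x = -50, y = 0, rod along +x.
- vial_rack: White rack with vials, 110 x 90 x 70 mm, loose; leave alone. Origin: centre of underside. It stands on the side of the bench where the mat is not.
- cup0: Small clear sample cup with white lid, 28 dia x 35 mm, loose, by the mat's near (-x) end; leave alone. Origin: centre of underside.
- cup1: A second such cup beside the first; leave alone. Origin: centre of underside.
- reagent: Blue bottle, 72 dia x 150 mm, loose; leave alone. Origin: centre of underside.
- beaker: Glass beaker, 70 dia x 85 mm, loose; leave alone. Origin: centre of underside.
- standard: Amber bottle, 54 dia x 110 mm, loose; leave alone. Origin: centre of underside.
- spatula: Spatula, 180 mm long, lying on the bench; leave alone.
Not all that is in view belongs to the job. Leave any purple look-alike of the hook alone.

How it is judged:
By the outcome, as a careful person would: the job done as asked, in the order asked, and still so for the second after the job is handed in, with the robot touching nothing.
It also fails if it takes over 72 s, if anything falls off the work surface, if the arm or the gripper's body presses on something with over 40 N, if the wrist force passes 120 N, or if a joint passes its speed limit or range.

## Working session

There is one attempt and no reset: what is moved stays moved. The work goes in short steps, each a Python script; the robot and the scene stay as the last script left them, time stands still between calls to the robot, and variables do not carry over. Pictures are saved under pics/ and viewed, at most 10 in all, crops included, and the job is handed in when it is done.

```bash
mkdir -p pics
python3 - <<'E'
from workcell import env, effector, kin, read_camera, sign_off, status
import cv2, numpy as np
for n in ("scene","top","wrist"):
    d=read_camera(n); cv2.imwrite(f"pics/{n}0.png",d["frame"][:,:,::-1])
    np.savez(f"{n}0.npz",**d)
    for k in d:
        if k!="frame": print(n,k,np.round(np.array(d[k]),4).tolist() if not isinstance(d[k],str) else d[k])
print(status.read_time(),status.read_tool_rot(),status.read_position())
E
```

```text
scene camera_matrix [[520.2452, 0.0, 322.4334], [0.0, 520.2452, 237.8228], [0.0, 0.0, 1.0]]
scene cam_to_world [[0.8973, 0.382, -0.2212, 0.796], [0.4414, -0.7823, 0.4394, -0.558], [-0.0052, -0.492, -0.8706, 1.22], [0.0, 0.0, 0.0, 1.0]]
top camera_matrix [[603.9011, 0.0, 313.2968], [0.0, 603.9011, 239.7663], [0.0, 0.0, 1.0]]
top cam_to_world [[-0.0044, -0.9847, 0.1741, 0.2602], [-1.0, 0.0037, -0.0043, -0.0045], [0.0036, -0.1741, -0.9847, 1.5192], [0.0, 0.0, 0.0, 1.0]]
wrist camera_matrix [[371.6483, 0.0, 318.222], [0.0, 371.6483, 239.8221], [0.0, 0.0, 1.0]]
wrist tool_from_camera [[-0.0009, -0.9516, -0.3073, 0.0781], [1.0, -0.0008, -0.0006, -0.0003], [0.0003, -0.3073, 0.9516, -0.1423], [0.0, 0.0, 0.0, 1.0]]
0.15 [-6.86010802e-04  9.74368591e-01  2.24956382e-01 -7.41163016e-05] [ 0.25193505 -0.51643052  0.23064472]
```

View pics/top0.png

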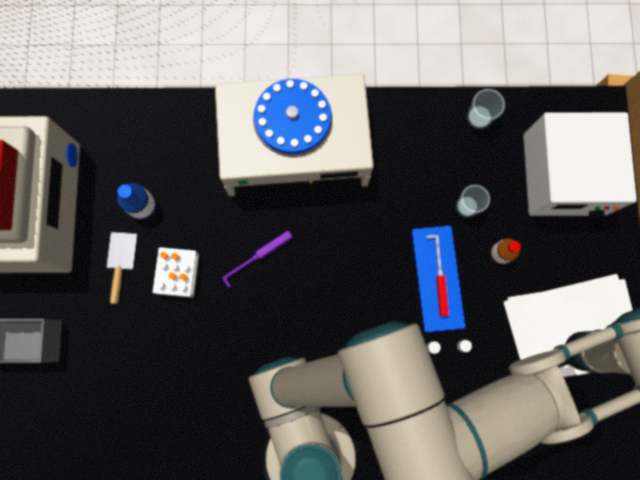

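View pics/scene0.png

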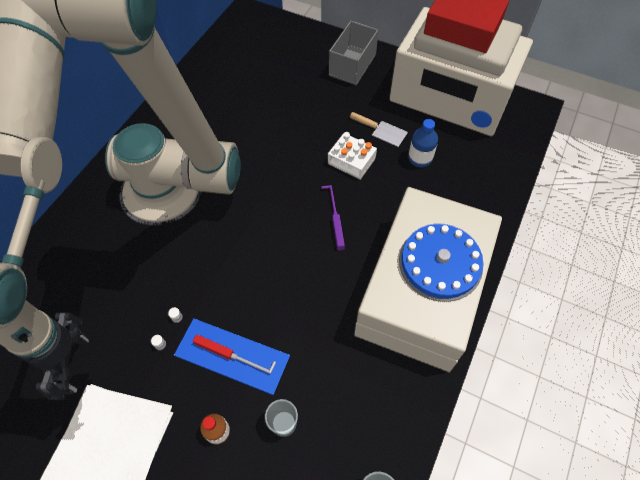

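Top view: the red hook lies on the blue mat, handle at about (443,295) and prong at (428–438,237). The autosampler is at about (293,130), the cups at (434,347) and (465,346).

These could be mistaken for the hook:
- red hook on the mat (443,295)
- purple hook (257,255)
- red cap of the amber bottle (515,247)
- red block on the other machine (8,185)

I choose the red handle on the blue mat.

```bash
cat > h.py <<'E'
import cv2, numpy as np
def ray_plane(K,T,uv,z):
    uv=np.atleast_2d(np.asarray(uv,float))
    d=np.c_[(uv[:,0]-K[0,2])/K[0,0],(uv[:,1]-K[1,2])/K[1,1],np.ones(len(uv))]@T[:3,:3].T
    o=T[:3,3]; return o+d*((z-o[2])/d[:,2])[:,None]
def load(n): 
    d=np.load(n+".npz"); return d["frame"],d["camera_matrix"],d["cam_to_world"]
def big(m):
    c=cv2.findContours(m.astype(np.uint8),cv2.RETR_EXTERNAL,cv2.CHAIN_APPROX_NONE)[0]
    return max(c,key=cv2.contourArea)
E
python3 - <<'E'
from h import *
f,K,T=load("top0")
hsv=cv2.cvtColor(f,cv2.COLOR_RGB2HSV); H,S,V=[hsv[...,i].astype(int) for i in range(3)]
def roi(m,x0,y0,x1,y1):
    r=np.zeros_like(m); r[y0:y1,x0:x1]=m[y0:y1,x0:x1]; return r
mat=roi((H>100)&(H<125)&(S>120)&(V>60),395,210,480,345)
c=big(cv2.morphologyEx(mat.astype(np.uint8),cv2.MORPH_CLOSE,np.ones((15,15))))
P=ray_plane(K,T,c[:,0,:],0.004)[:,:2].astype(np.float32); print("mat",cv2.minAreaRect(P))
red=roi(((H<8)|(H>172))&(S>120)&(V>60),395,210,480,345)
c=big(red); P=ray_plane(K,T,c[:,0,:],0.030)[:,:2].astype(np.float32); print("handle@.03",cv2.minAreaRect(P),len(c))
steel=roi((S<90)&(V>90),420,228,450,280)
ys,xs=np.nonzero(steel); P=ray_plane(K,T,np.c_[xs,ys],0.017)
for r in range(228,281,4):
    k=ys==r
    if k.any(): print(r,xs[k].min(),xs[k].max(),np.round(P[k].mean(0)[:2],4))
bei=roi((V>60)&((H<40)|(V>200))&(S<120),200,60,385,200)
print("V col 260/340:",V[160:195,260].tolist(),V[160:190,345].tolist())
a=cv2.resize(f[60:200,205:385],None,fx=3.3,fy=3.3,interpolation=cv2.INTER_CUBIC)
b=cv2.resize(f[220:360,400:480],None,fx=3.3,fy=3.3,interpolation=cv2.INTER_CUBIC)[:a.shape[0]]
m=np.hstack([a,b]); m=m[:,:800] if m.shape[1]>800 else m
m=cv2.resize(m,(800,int(m.shape[0]*800/m.shape[1])));print(m.shape); cv2.imwrite("pics/crop1.png",m[:,:,::-1])
E
```

```text
mat ((0.4298170208930969, -0.324384868144989), (0.2667787969112396, 0.1070152223110199), 5.277152061462402)
handle@.03 ((0.38427215814590454, -0.3278287351131439), (0.09440746903419495, 0.01784677244722843), 2.8944830894470215) 86
236 427 437 [ 0.5344 -0.3116]
240 436 438 [ 0.5241 -0.3238]
244 436 438 [ 0.5138 -0.3234]
248 437 438 [ 0.5036 -0.3243]
252 437 439 [ 0.4934 -0.3251]
256 438 439 [ 0.4832 -0.326 ]
260 438 439 [ 0.473  -0.3255]
264 438 440 [ 0.4629 -0.3264]
268 439 440 [ 0.4528 -0.3272]
272 438 441 [ 0.4427 -0.3268]
V col 260/340: [243, 243, 243, 243, 244, 244, 243, 244, 244, 244, 244, 244, 243, 240, 230, 200, 156, 121, 104, 101, 103, 103, 102, 90, 59, 31, 19, 10, 14, 9, 8, 15, 12, 12, 8] [238, 238, 239, 238, 237, 238, 236, 233, 221, 186, 145, 100, 58, 29, 18, 18, 39, 53, 46, 22, 12, 15, 12, 20, 11, 8, 13, 12, 11, 10]
(462, 800, 3)
```

View pics/crop1.png

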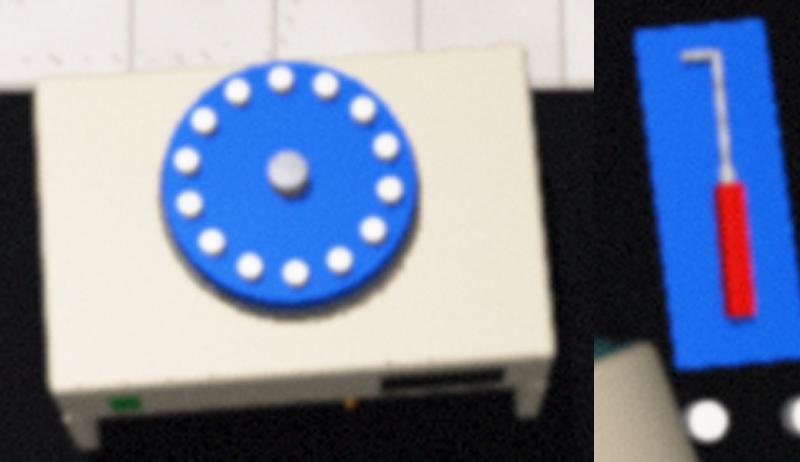

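The crop confirms the choice: red handle and steel rod, with the prong turning left (+y) at the top. The autosampler's top-face corners are near (216,85), (364,74), (373,168) and (220,178). There is also a small orange spot near (311,182), either a lamp or the eye.

```bash
cat > loc.py <<'E'
from h import *
f,K,T=load("top0"); V=f.max(2).astype(float)
def cross(p,lv):  # first downward crossing, subpixel
    i=np.nonzero((p[:-1]>=lv)&(p[1:]<lv))[0][0]; return i+(p[i]-lv)/(p[i]-p[i+1])
fr=np.array([[c,150+cross(V[150:200,c],170)] for c in list(range(228,362,3))])
fr=ray_plane(K,T,fr,0.16)[:,:2]
L=np.array([[250-cross(V[r,250:200:-1],125),r] for r in range(100,170,3)])
R=np.array([[340+cross(V[r,340:400],125),r] for r in range(95,160,3)])
L=ray_plane(K,T,L,0.16)[:,:2];R=ray_plane(K,T,R,0.16)[:,:2]
lf=lambda P:cv2.fitLine(P.astype(np.float32),cv2.DIST_HUBER,0,.001,.001).ravel()
a,b,c=lf(fr),lf(L),lf(R)
def inter(a,b):
    t=np.linalg.solve(np.c_[a[:2],-b[:2]],b[2:]-a[2:]); return a[2:]+t[0]*a[:2]
l,r=inter(a,b),inter(a,c)
d=(l-r)/np.linalg.norm(l-r); yaw=np.arctan2(-d[0],d[1])
ledge=(l+r)/2
if __name__=="__main__":
    print("corners",l,r,np.linalg.norm(l-r),"yaw",np.degrees(yaw),"sides",[np.degrees(np.arctan(x[1]/x[0])) for x in (b,c)],"ledge",ledge)
    print("orange on front z=.085/.04",ray_plane(K,T,[[311,182]],.085),ray_plane(K,T,[[311,182]],.05))
E
python3 loc.py
```

```text
corners [0.6454359  0.20751834] [ 0.67208487 -0.15072228] 0.3592304 yaw 4.254305 sides [np.float32(4.168091), np.float32(4.2101417)] ledge [0.6587604  0.02839803]
orange on front z=.085/.04 [[ 0.65774538 -0.00582109  0.085     ]] [[ 0.66744582 -0.00585242  0.05      ]]
```

```bash
cat >> h.py <<'E'
from scipy.spatial.transform import Rotation as Ro
def tool(yaw,tilt=0,flip=False):
    R=Ro.from_euler("z",yaw+(np.pi if flip else 0))*Ro.from_euler("y",-tilt)*Ro.from_matrix(np.diag([1.,-1,-1]))
    return R.as_quat(scalar_first=True)
YAW=np.radians(4.21); LEDGE=np.array([0.6588,0.0284])
def mach(x,y,z):  # x behind ledge, y left of ledge middle -> world
    c,s=np.cos(YAW),np.sin(YAW); return np.array([LEDGE[0]+c*x-s*y,LEDGE[1]+s*x+c*y,z])
def shot(name):
    from workcell import status,read_camera
    p=np.array(status.read_position());q=np.array(status.read_tool_rot())
    d=read_camera("wrist"); Tt=np.eye(4);Tt[:3,:3]=Ro.from_quat(q,scalar_first=True).as_matrix();Tt[:3,3]=p
    T=Tt@d["tool_from_camera"]
    np.savez(name+".npz",frame=d["frame"],camera_matrix=d["camera_matrix"],cam_to_world=T)
    cv2.imwrite(f"pics/{name}.png",d["frame"][:,:,::-1])
def fish(K,T,uv):  # origin, unit world rays
    uv=np.atleast_2d(np.asarray(uv,float)); v=(uv-K[:2,2])/K[0,0]; r=np.linalg.norm(v,axis=1,keepdims=True)
    d=np.c_[v/np.maximum(r,1e-9)*np.sin(r),np.cos(r)]; return T[:3,3],d@T[:3,:3].T
E
python3 - <<'E'
from h import *
from workcell import env,status,kin
q=tool(YAW,np.radians(50))
env.move_pose(mach(-.18,0,.22),q); shot("w1")
env.servo_line(mach(-.18,0,.09)); shot("w2")
print(status.read_time(),status.read_position(),status.read_qpos())
E
```

```text
3.8583 [0.47959571 0.01503871 0.09055407] [-0.37923609  0.24144656  2.66828582  2.57251616  0.67099038 -1.40944323]
```

View pics/w2.png

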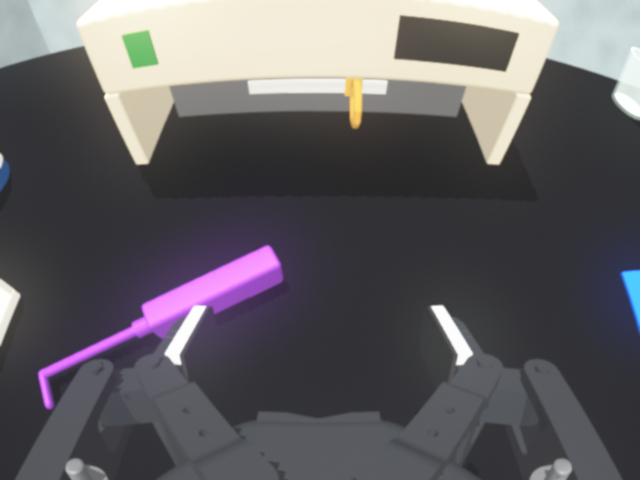

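The wrist view shows the brass eye at column 355, rows 78–128, hanging from the white rail (248–388, row 87). The tray face's bottom edge is near row 115.

Run:
```python
from h import *
c,s=np.cos(YAW),np.sin(YAW); M=np.array([[c,s],[-s,c]])
def onz(K,T,uv,z):
    o,d=fish(K,T,uv); P=o+d*((z-o[2])/d[:,2])[:,None]; return np.c_[(P[:,:2]-LEDGE)@M.T,P[:,2]]
def onx(K,T,uv,x):
    o,d=fish(K,T,uv); n=np.array([c,s]); t=(x-(o[:2]-LEDGE)@n)/(d[:,:2]@n); P=o+d*t[:,None]; return np.c_[(P[:,:2]-LEDGE)@M.T,P[:,2]]
for n in("w1","w2"):
    f,K,T=load(n); h=cv2.cvtColor(f,cv2.COLOR_RGB2HSV).astype(int)
    m=(h[...,0]>12)&(h[...,0]<30)&(h[...,1]>140)&(h[...,2]>100); m[200:]=0
    if not m.any(): print(n,"no brass"); continue
    ct=big(m)[:,0,:]; print(n,"brass box",ct.min(0),ct.max(0))
    for r in range(ct[:,1].min(),ct[:,1].max()+1,6):
        xs=np.nonzero(m[r])[0]; print(r,xs.min(),xs.max(),np.round(onx(K,T,[[xs.mean(),r]],.042-.02),4))
    print("lowest at z=.02:",onz(K,T,[[(ct[ct[:,1]==ct[:,1].max()][:,0]).mean(),ct[:,1].max()+.5]],.0205))
    V=f.max(2).astype(int)
    for col in (220,300,420):
        p=V[90:135,col] if n=="w2" else V[:180,col]
        if n=="w2":
            k=90+np.argmin(np.diff(p)); print("tray bottom col",col,k,onz(K,T,[[col,k+.5]],.010),p[15:35].tolist())
    # ledge lower front edge & ground-check
    if n=="w2":
        for col in(220,420):
            p=V[60:100,col];k=60+np.argmin(np.diff(p));print("ledge edge",col,k,onz(K,T,[[col,k+.5]],.085))
```

```text
w1 brass box [342 189] [350 199]
189 344 348 [[ 0.022  -0.0314  0.0616]]
195 342 350 [[ 0.022  -0.032   0.0512]]
lowest at z=.02: [[ 0.03990699 -0.03470534  0.0205    ]]
w2 brass box [347  80] [361 127]
80 352 352 [[ 0.022  -0.028   0.0716]]
86 348 353 [[ 0.022  -0.0271  0.0655]]
92 347 353 [[ 0.022  -0.027   0.0592]]
98 353 354 [[ 0.022  -0.0304  0.0529]]
104 351 354 [[ 0.022  -0.0299  0.0464]]
110 351 359 [[ 0.022  -0.0326  0.0398]]
116 350 360 [[ 0.022  -0.033   0.0329]]
122 351 360 [[ 0.022  -0.034   0.0259]]
lowest at z=.02: [[ 0.0205279  -0.03333956  0.0205    ]]
tray bottom col 220 113 [[0.05894086 0.09968202 0.01      ]] [132, 130, 130, 130, 131, 130, 129, 125, 110, 84, 69, 62, 61, 61, 61, 61, 59, 60, 58, 58]
tray bottom col 300 92 [[0.09094551 0.01880583 0.01      ]] [133, 133, 132, 132, 128, 115, 92, 74, 67, 67, 66, 64, 64, 64, 64, 63, 62, 61, 62, 60]
tray bottom col 420 114 [[ 0.05743237 -0.1041323   0.01      ]] [129, 129, 128, 128, 128, 128, 128, 126, 115, 93, 70, 59, 58, 58, 58, 56, 57, 56, 56, 55]
ledge edge 220 80 [[0.00551515 0.07573011 0.085     ]]
ledge edge 420 81 [[ 0.00429971 -0.07918654  0.085     ]]
```

```bash
cat > an.py <<'E'
from h import *
import sys
c,s=np.cos(YAW),np.sin(YAW); M=np.array([[c,s],[-s,c]])
def onz(K,T,uv,z):
    o,d=fish(K,T,uv); P=o+d*((z-o[2])/d[:,2])[:,None]; return np.c_[(P[:,:2]-LEDGE)@M.T,P[:,2]]
def onx(K,T,uv,x):
    o,d=fish(K,T,uv); n=np.array([c,s]); t=(x-(o[:2]-LEDGE)@n)/(d[:,:2]@n); P=o+d*t[:,None]; return np.c_[(P[:,:2]-LEDGE)@M.T,P[:,2]]
def px(K,T,p):
    q=np.linalg.inv(T)@np.r_[p,1]; r=np.hypot(q[0],q[1]); a=np.arctan2(r,q[2])*K[0,0]; return K[:2,2]+a*q[:2]/r
if __name__=="__main__":
  for n in sys.argv[1:]:
    f,K,T=load(n); V=f.max(2).astype(int)
    print(n,"cam",(M@(T[:2,3]-LEDGE)).round(4),T[2,3].round(4))
    for y in(-.09,-.06,.0,.06,.09):
        u,v=px(K,T,mach(0,y,.085)); col=int(round(u)); r0=max(int(v)-16,0)
        p=V[r0:int(v)+16,col];k=r0+np.argmin(np.diff(p)); 
        u2,v2=px(K,T,mach(.064,y,.010)); col2=int(round(u2)); r2=int(v2)-10
        p2=V[r2:r2+30,col2]; k2=r2+np.argmin(np.diff(p2))
        print(f" y{y}: ledge pred {v:.1f} got {k+.5} ->x {onz(K,T,[[col,k+.5]],.085)[0,0]:.4f}; traybottom(.064) pred {v2:.1f} got {k2+.5} ->x {onz(K,T,[[col2,k2+.5]],.010)[0,0]:.4f}")
    h=cv2.cvtColor(f,cv2.COLOR_RGB2HSV).astype(int)
    m=(h[...,0]>12)&(h[...,0]<32)&(h[...,1]>110)&(h[...,2]>80); m[220:]=0
    ct=big(m)[:,0,:]; b=ct[:,1].max(); ur=ct[ct[:,1]>b-4][:,0].mean()
    print(" brass",ct.min(0),ct.max(0),"low z.0233",onz(K,T,[[ur,b+.5]],.0233).round(4))
E
python3 - <<'E'
from h import *
from workcell import env,status
q=tool(YAW,np.radians(50))
env.sleep(.2); shot("w3")
for n,x,z in(("w4",-.12,.085),("w5",-.12,.13)):
    env.servo_line(mach(x,-.03,z)); env.sleep(.25); shot(n)
print(status.read_time(),status.read_position()-mach(-.12,-.03,.13))
E
python3 an.py w2 w3 w4 w5
```

```text
5.7583 [-0.00050157  0.00014343 -0.00124311]
w2 cam [-2.392e-01 -1.000e-04] 0.2422
 y-0.09: ledge pred 85.6 got 82.5 ->x 0.0045; traybottom(.064) pred 109.8 got 113.5 ->x 0.0578
 y-0.06: ledge pred 82.9 got 79.5 ->x 0.0049; traybottom(.064) pred 108.5 got 111.5 ->x 0.0590
 y0.0: ledge pred 80.7 got 92.5 ->x -0.0158; traybottom(.064) pred 107.5 got 110.5 ->x 0.0589
 y0.06: ledge pred 83.0 got 79.5 ->x 0.0051; traybottom(.064) pred 108.6 got 111.5 ->x 0.0591
 y0.09: ledge pred 85.8 got 82.5 ->x 0.0049; traybottom(.064) pred 110.0 got 112.5 ->x 0.0597
 brass [345  79] [361 128] low z.0233 [[ 0.0159 -0.0333  0.0233]]
w3 cam [-0.2394  0.    ] 0.2422
 y-0.09: ledge pred 85.6 got 82.5 ->x 0.0045; traybottom(.064) pred 109.7 got 113.5 ->x 0.0576
 y-0.06: ledge pred 82.8 got 79.5 ->x 0.0048; traybottom(.064) pred 108.4 got 111.5 ->x 0.0588
 y0.0: ledge pred 80.6 got 92.5 ->x -0.0160; traybottom(.064) pred 107.4 got 110.5 ->x 0.0588
 y0.06: ledge pred 82.9 got 79.5 ->x 0.0049; traybottom(.064) pred 108.5 got 111.5 ->x 0.0590
 y0.09: ledge pred 85.7 got 82.5 ->x 0.0047; traybottom(.064) pred 10
[... 549 characters left out ...]
.0046; traybottom(.064) pred 146.0 got 149.5 ->x 0.0592
 brass [313 120] [332 170] low z.0233 [[ 0.0168 -0.0329  0.0233]]
w5 cam [-0.1796 -0.03  ] 0.2806
 y-0.09: ledge pred 172.0 got 167.5 ->x 0.0045; traybottom(.064) pred 175.2 got 167.5 ->x 0.0744
 y-0.06: ledge pred 171.3 got 166.5 ->x 0.0047; traybottom(.064) pred 174.8 got 166.5 ->x 0.0752
 y0.0: ledge pred 171.4 got 167.5 ->x 0.0039; traybottom(.064) pred 174.9 got 167.5 ->x 0.0740
 y0.06: ledge pred 173.8 got 169.5 ->x 0.0044; traybottom(.064) pred 176.2 got 168.5 ->x 0.0745
 y0.09: ledge pred 175.6 got 171.5 ->x 0.0042; traybottom(.064) pred 177.2 got 169.5 ->x 0.0747
 brass [318 168] [327 205] low z.0233 [[ 0.016  -0.0331  0.0233]]
```

View pics/w4.png

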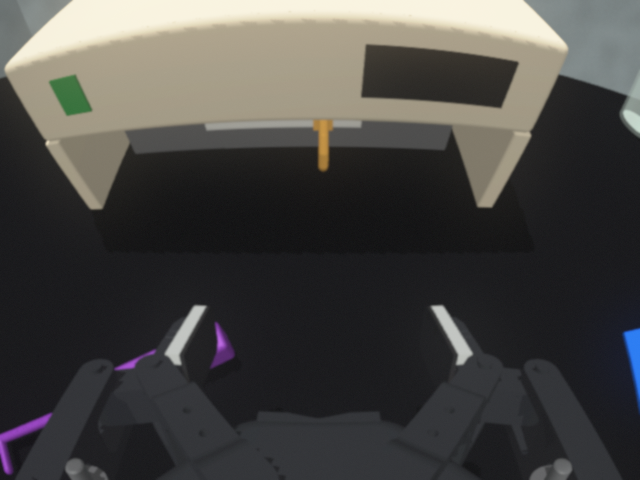

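The w4 view shows the eye edge-on at (323,120–170) and the tray's bottom edge at rows 146–149. Three views agree: eye at y ≈ −0.033 and x ≈ 0.029 behind my ledge point, tray about 12 mm out. Next I fetch the hook, with the gripper half-turned so the camera sits away from the machine.

Run:
```python
from h import *
from workcell import env,status,effector,read_camera
hy=np.radians(2.8); o=np.array([.3844,-.3290]); g=o+.007*np.array([np.cos(hy),np.sin(hy)])
q=tool(hy,0,True)
env.servo_line(mach(-.2,-.05,.2),rate=.25)
env.move_pose([*g,.16],q); 
print(status.read_time(),status.read_qpos())
env.servo_line([*g,.06],rate=.15)
env.sleep(.1); f0=status.read_ft_force()
hit=env.servo_line([*g,.009],rate=.06,threshold=8)
print(hit,status.read_position())
print(effector.set_gripper(.0,40),status.read_finger_gap(),status.read_finger_force())
env.servo_line([*g,.10],rate=.12); env.sleep(.2)
print(f0,status.read_ft_force(),status.read_moment(),status.read_finger_gap(),status.read_time(),status.read_position())
d=read_camera("top");np.savez("top1.npz",**d);shot("w6")
d2=read_camera("scene");np.savez("scene1.npz",**d2)
im=np.hstack([cv2.resize(d["frame"][200:350,390:490],(400,600)),cv2.resize(d2["frame"][250:430,130:330],None,fx=2,fy=2)[:, :400] if 0 else cv2.resize(d2["frame"][220:445,160:310],(400,600))])
cv2.imwrite("pics/g1.png",im[:,:,::-1])
```

```text
8.5333 [-8.34035738e-01  2.33202081e-01  1.75367140e+00  7.63905822e-04
  1.15611167e+00 -2.45410720e+00]
False [ 0.3916297  -0.32888975  0.00920361]
False 0.019040278395944042 40.13022780418396
[-0.23698181  0.03972283  0.46028443] [ 0.40794916  1.12858886 -1.59616858] [0.03149338 0.03722091 0.01600919] 0.01961992238722849 12.175 [ 0.39099362 -0.3282464   0.09915909]
```

View pics/g1.png

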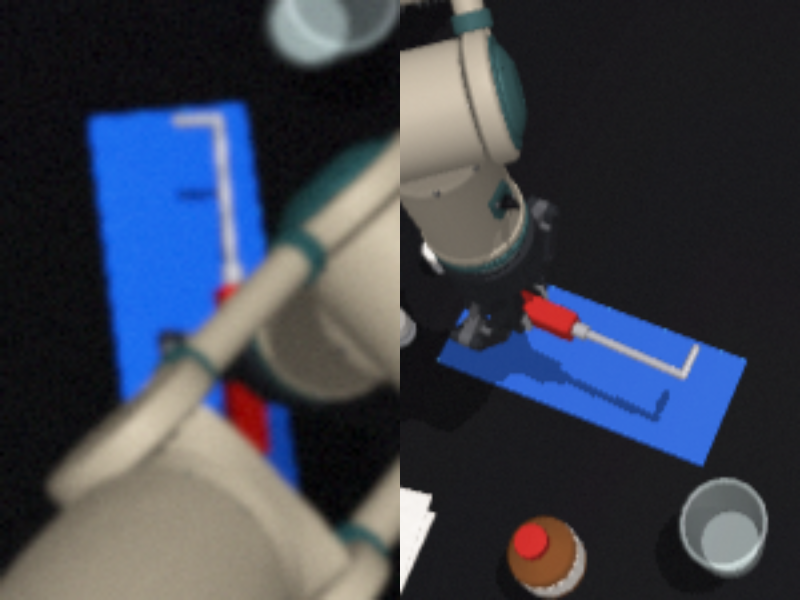

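The hook is held: prong at top-image pixels (434–445, 230), and level above its shadow in the scene view. Now I'll measure where the prong sits relative to the TCP.

Run:
```python
from h import *
f,K,T=load("top1");f2,K2,T2=load("scene1")
tcp=np.array([.39099,-.32825,.09916]); hy=np.radians(2.8)
def tri(a,b):
    P1=K@np.linalg.inv(T)[:3];P2=K2@np.linalg.inv(T2)[:3]
    X=cv2.triangulatePoints(P1,P2,np.float64(a)[:,None],np.float64(b)[:,None]).ravel();return X[:3]/X[3]
c,s=np.cos(hy),np.sin(hy)
def rel(X): d=X-tcp; return np.round([c*d[0]+s*d[1],-s*d[0]+c*d[1],d[2]],4)
for n,a,b in(("corner",(444.5,230.2),(267.3,360)),("tip",(434,230.5),(271.2,350.3)),("rod base",(448,267.5),(160+(583-400)/2.667,220+332/2.667))):
    print(n,rel(tri(a,b)),"top@.107",rel(ray_plane(K,T,[a],.107)[0]))
```

```text
corner [ 0.1446 -0.002   0.0006] top@.107 [ 0.141  -0.0022  0.0078]
tip [0.1442 0.0222 0.    ] top@.107 [0.1416 0.0229 0.0078]
rod base [ 0.0527 -0.0031  0.0017] top@.107 [ 0.0513 -0.0023  0.0078]
```

Run:
```python
from h import *
f,K,T=load("top1");f2,K2,T2=load("scene1")
def tri(a,b):
    P1=K@np.linalg.inv(T)[:3];P2=K2@np.linalg.inv(T2)[:3]
    X=cv2.triangulatePoints(P1,P2,np.float64(a)[:,None],np.float64(b)[:,None]).ravel();return X[:3]/X[3]
def mid(n):
    f=load(n)[0].astype(int); m=(f[...,2]>130)&(f[...,0]<90)
    return m
m1,m2=mid("top1"),mid("scene1"); m1[:, :395]=0; m1[:,480:]=0; m1[:215]=0; m1[345:]=0; m2[:300]=0
c1,c2=big(m1)[:,0,:],big(m2)[:,0,:]
far_l1=c1[np.argmin(c1@[1,1])]; far_l2=c2[np.argmax(c2@[1,-.6])]
far_r1=c1[np.argmax(c1@[1,-1.2])]; far_r2=c2[np.argmax(c2@[.3,1])]
print(far_l1,far_l2,tri(far_l1,far_l2)); print(far_r1,far_r2,tri(far_r1,far_r2))
a,b=load("top0"),load("scene0") # steel tip/corner at rest
for n in ("scene0",):
    f=load(n)[0].astype(int); m=(f.min(2)>110); m[:340]=0;m[395:]=0;m[:,:230]=0;m[:,285:]=0
    ys,xs=np.nonzero(m); print("scene0 steel: tip",xs[ys.argmin()],ys.min(),"corner",xs[ys.argmax()],ys.max(), "rightmost",xs.max(),ys[xs.argmax()])
    K0,T0=b[1],b[2]
    print("rest tip",tri((427.5,236.5),(xs[ys.argmin()],ys.min()+1)),"rest corner",tri((437,236.5),(xs[ys.argmax()],ys.max()-1)))
```

```text
[413 229] [289 355] [ 0.55599927 -0.26655688  0.0010431 ]
[450 226] [273 394] [ 0.56468994 -0.36290446 -0.00426953]
scene0 steel: tip 232 353 corner 268 372 rightmost 275 361
rest tip [ 0.49528569 -0.31030145  0.10718694] rest corner [ 0.53326329 -0.32456158  0.01551226]
```

```bash
cat >> h.py <<'E'
def pr(x,y,z=.043): return mach(x-.143,y+.001,z-.007)   # TCP for prong-corner position in machine frame
def inm(p):
    c,s=np.cos(YAW),np.sin(YAW); d=np.array(p)[:2]-LEDGE; return np.round([c*d[0]+s*d[1]+.143,-s*d[0]+c*d[1]-.001,p[2]+.007],4)
E
python3 - <<'E'
from h import *
from workcell import env,status,effector
q=tool(YAW,0,True)
env.move_pose(pr(-.07,-.079,.107),q)
env.servo_line(pr(-.07,-.079),rate=.12)
print(status.read_time(),inm(status.read_position()))
hit=env.servo_line(pr(.0295,-.079),rate=.08,threshold=2.5); print("in",hit,inm(status.read_position()))
env.sleep(.3); f0=np.array(status.read_ft_force())
if not hit:
    hit=env.servo_line(pr(.0295,-.060),rate=.03,threshold=1.5); print("y1",hit,inm(status.read_position()),np.array(status.read_ft_force())-f0)
    if not hit:
        hit=env.servo_line(pr(.0295,-.044),rate=.02,threshold=1.2); print("y2",hit,inm(status.read_position()),np.array(status.read_ft_force())-f0)
env.sleep(.2);print(np.array(status.read_ft_force())-f0,status.read_time(),status.read_finger_gap())
E
```

```text
14.0583 [-0.0696 -0.0798  0.0432]
in False [ 0.0288 -0.0789  0.043 ]
y1 False [ 0.0296 -0.06    0.043 ] [-0.93610929  0.45059903  0.05565358]
y2 False [ 0.0295 -0.044   0.043 ] [-0.52320577  0.67778059  0.08527098]
[-0.30159696  0.54575846 -0.08396886] 17.6833 0.018579638711891767
```

Run:
```python
from h import *
from workcell import env,status
f0=np.array(status.read_ft_force())
F=lambda: np.round(np.array(status.read_ft_force())-f0,2)
y=-.044
hit=env.servo_line(pr(.008,y),rate=.02,threshold=3.5); print(hit,inm(status.read_position()),F(),status.read_time())
if hit:
    hit=env.servo_line(pr(-.015,y),rate=.03,threshold=7); print(hit,inm(status.read_position()),F(),status.read_time())
    env.sleep(.2); print(F(),inm(status.read_position()),status.read_finger_gap(),status.read_moment())
```

```text
True [ 0.0172 -0.0441  0.0429] [1.71 0.19 1.93] 18.3833
False [-0.014  -0.0442  0.0432] [4.68 1.06 0.91] 19.5833
[4.74 0.79 0.7 ] [-0.014  -0.0442  0.0432] 0.01903902073625745 [ 0.0805773  -0.78418479 -0.00949867]
```

Run:
```python
from h import *
from workcell import env,status
F=lambda: np.round(np.array(status.read_ft_force()),2)
y=-.044
print(F())
hit=env.servo_line(pr(-.054,y),rate=.04,threshold=5); print(hit,inm(status.read_position()),F(),status.read_time())
env.sleep(.2);print(F())
if not hit:
    hit=env.servo_line(pr(-.078,y),rate=.012,threshold=3); print(hit,inm(status.read_position()),F(),status.read_time())
    env.sleep(.2); print(F(),inm(status.read_position()),status.read_finger_gap())
shot("w7")
```

```text
[ 4.89  0.89 -0.46]
False [-0.0537 -0.0441  0.0431] [ 4.48 -0.23 -0.22] 20.9083
[ 4.38  0.69 -0.52]
True [-0.0609 -0.0443  0.0432] [ 0.76 -0.56 -0.47] 22.0583
[ 0.29 -0.23 -1.32] [-0.0603 -0.0444  0.043 ] 0.019325148386832636
```

Run:
```python
from h import *
from workcell import env,status,read_camera
F=lambda: np.round(np.array(status.read_ft_force()),2)
y=-.044
hit=env.servo_line(pr(-.066,y),rate=.008,threshold=4); print(hit,inm(status.read_position()),F(),status.read_time())
env.sleep(.15); print(F(),inm(status.read_position()))
d=read_camera("top");np.savez("top2.npz",**d);d2=read_camera("scene");np.savez("scene2.npz",**d2)
im=np.hstack([cv2.resize(d["frame"][150:270,230:350],(400,400)),cv2.resize(d2["frame"][190:370,280:460],(400,400))])
cv2.imwrite("pics/p1.png",im[:,:,::-1])
```

```text
True [-0.0609 -0.0446  0.0433] [ 1.71 -0.91 -1.1 ] 22.9167
[ 1.17  0.52 -0.14] [-0.0609 -0.0446  0.0431]
```

View pics/p1.png

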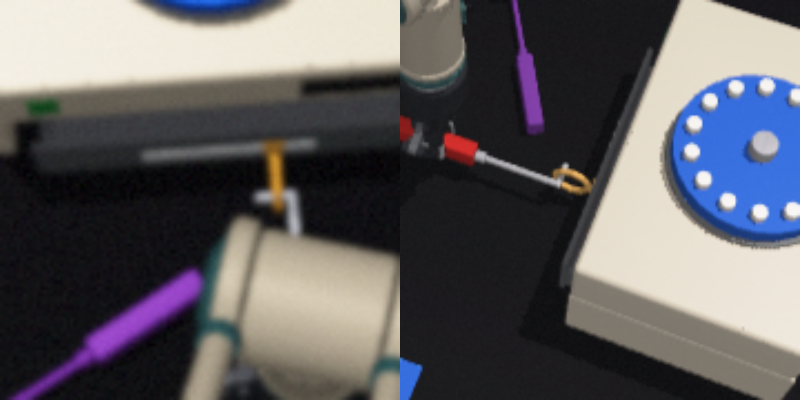

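The tray is out ahead of the housing with the prong still in the eye: top-view crop (272,145–210), scene crop (570,180). One gentle confirmation pull should show whether this is really the stop.

Run:
```python
from h import *
from workcell import env,status,read_camera
F=lambda: np.round(np.array(status.read_ft_force()),2)
y=-.044
print(F())
hit=env.servo_line(pr(-.067,y),rate=.008,threshold=6.5); print(hit,inm(status.read_position()),F(),status.read_time())
env.sleep(.15); print(F(),inm(status.read_position()))
f,K,T=load("top2"); V=f.max(2).astype(float)
# tray face top edge: front of dark grey against bench
for c in (250,262,330,338): print(c,V[178:206,c].astype(int).tolist())
```

```text
[ 1.61  0.92 -0.85]
True [-0.0608 -0.0448  0.0433] [ 1.96  0.81 -1.52] 23.6167
[ 1.56  1.16 -1.11] [-0.0607 -0.0448  0.0432]
250 [113, 103, 104, 101, 101, 100, 92, 79, 66, 65, 62, 66, 61, 64, 63, 64, 55, 43, 43, 40, 40, 42, 37, 27, 15, 10, 13, 11]
262 [106, 101, 100, 101, 96, 95, 78, 66, 61, 62, 63, 62, 65, 65, 60, 56, 49, 42, 42, 39, 38, 34, 27, 17, 16, 8, 14, 14]
330 [66, 68, 66, 63, 66, 62, 63, 65, 60, 62, 57, 47, 40, 38, 41, 42, 38, 29, 16, 14, 15, 17, 12, 16, 11, 8, 7, 17]
338 [63, 66, 62, 60, 65, 61, 63, 63, 65, 56, 50, 43, 41, 36, 44, 34, 29, 20, 14, 12, 7, 10, 8, 6, 15, 14, 19, 22]
```

Run:
```python
from h import *
from workcell import env,status,read_camera
F=lambda: np.round(np.array(status.read_ft_force()),2)
env.servo_line(pr(-.0495,-.0445),rate=.04); env.sleep(.2); f0=np.array(status.read_ft_force()); print(F(),inm(status.read_position()))
hit=env.servo_line(pr(-.0495,-.086),rate=.04,threshold=2.5); print(hit,F()-f0,inm(status.read_position()))
if not hit:
    hit=env.servo_line(pr(-.14,-.086),rate=.12,threshold=3); print(hit,inm(status.read_position()))
    env.servo_line(pr(-.14,-.086,.107),rate=.15)
    d=read_camera("top");np.savez("top3.npz",**d);d2=read_camera("scene");np.savez("scene3.npz",**d2)
    im=np.hstack([cv2.resize(d["frame"][150:270,230:350],(400,400)),cv2.resize(d2["frame"][190:370,280:460],(400,400))])
    cv2.imwrite("pics/p2.png",im[:,:,::-1])
    a=cv2.absdiff(load("top2")[0],d["frame"])[175:200,240:300].max(); print("tray change",a)
    f,K,T=load("top3"); P=ray_plane(K,T,[[250,194.5],[330,189]],.078)
    c,s=np.cos(YAW),np.sin(YAW); print("tray face x",[(c*p[0]+s*p[1]) for p in P[:,:2]-LEDGE])
print(status.read_time(),status.read_finger_gap())
```

```text
[ 1.37 -0.62 -1.33] [-0.0498 -0.0444  0.0429]
False [-1.61325587  0.41955315  0.64730785] [-0.0496 -0.0858  0.043 ]
False [-0.1387 -0.0865  0.0433]
tray change 12
tray face x [np.float64(-0.021737635804187812), np.float64(-0.02295635357261461)]
27.1417 0.019163230888027582
```

View pics/p2.png

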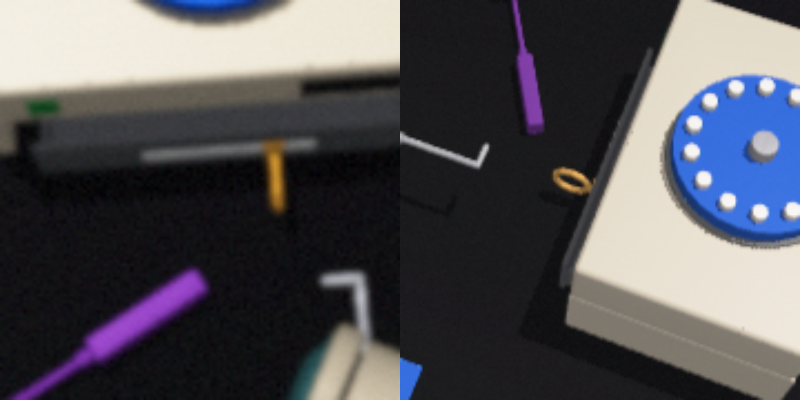

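Unhooked cleanly: the eye stands free at crop (275,145–210), and the tray face measures about 22 mm ahead of the ledge, where 20 mm is expected fully out. Next, the hook goes back on its mat.

Run:
```python
from h import *
from workcell import env,status,effector,read_camera
hy=np.radians(2.8+1); g=np.array([.3895,-.3285]); q=tool(hy,0,True)
env.move_pose([*g,.10],q)
env.servo_line([*g,.025],rate=.1); env.sleep(.2)
hit=env.servo_line([*g,.0085],rate=.02,threshold=2.5); print(hit,status.read_position(),status.read_ft_force())
effector.set_gripper(.05); env.sleep(.3)
env.servo_line([*g,.12],rate=.1)
effector.set_gripper(.085)
env.move_pose([.252,-.517,.25],tool(np.radians(26))); env.sleep(.3)
d=read_camera("top");np.savez("top4.npz",**d);d2=read_camera("scene");np.savez("scene4.npz",**d2)
im=np.hstack([cv2.resize(d["frame"][60:360,100:500],(400,300)),cv2.resize(d2["frame"][280:430,150:350],(400,300))])
im=np.vstack([im,np.hstack([cv2.resize(d["frame"][220:340,400:500],(400,300)),cv2.resize(d["frame"][150:240,200:320],(400,300))])])
cv2.imwrite("pics/e1.png",im[:,:,::-1]); print(status.read_time(),status.read_ft_force())
dd=cv2.absdiff(load("top0")[0],d["frame"]).max(2)>45
n,l,st,ce=cv2.connectedComponentsWithStats(dd.astype(np.uint8))
print([(st[i].tolist()) for i in range(1,n) if st[i,4]>8])
```

```text
True [ 0.3893371  -0.32830193  0.00928536] [ 0.13194706 -0.57981005  4.76487804]
34.8083 [ 1.0848123  -0.95597311  0.48529612]
[[240, 179, 116, 35, 1161], [428, 234, 13, 21, 44], [425, 238, 6, 3, 12], [433, 238, 4, 14, 27], [438, 274, 8, 4, 17], [586, 310, 47, 46, 388], [442, 315, 7, 2, 11], [627, 319, 13, 4, 25], [412, 324, 76, 155, 1237], [565, 331, 16, 14, 81], [571, 332, 24, 12, 63], [521, 344, 41, 17, 78], [614, 345, 10, 22, 75], [566, 346, 7, 10, 37], [333, 351, 6, 4, 18], [557, 351, 12, 18, 82], [574, 352, 7, 5, 16], [582, 353, 16, 19, 70], [622, 353, 7, 11, 21], [570, 364, 15, 7, 50], [343, 370, 12, 32, 124], [545, 371, 95, 75, 818], [339, 375, 9, 24, 63], [566, 382, 3, 5, 9], [569, 389, 5, 10, 19], [351, 405, 27, 23, 174], [575, 406, 4, 8, 13], [581, 411, 4, 5, 12], [362, 429, 24, 51, 341], [558, 428, 18, 5, 36], [519, 443, 22, 14, 46]]
```

View pics/e1.png

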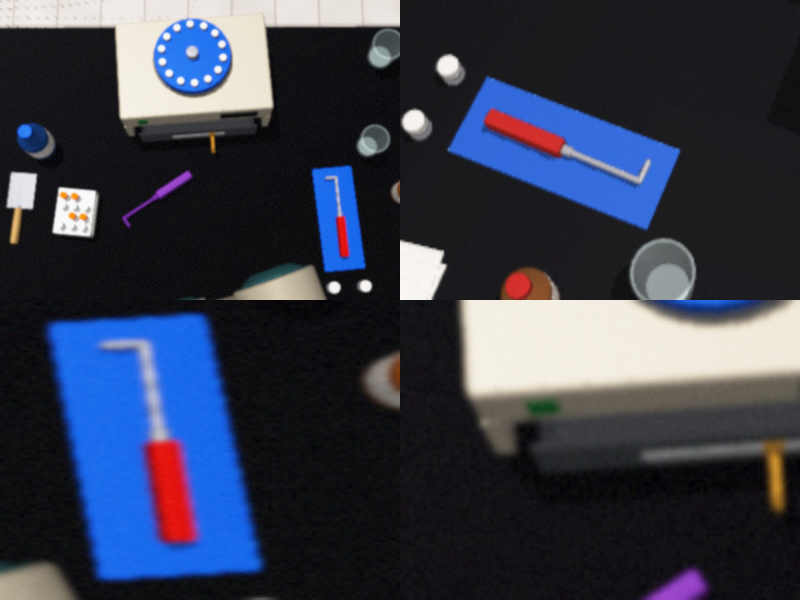

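The hook lies flat on the mat, with its handle at (172,490) in the lower-left crop. The tray is out with its eye at (775,475) in the lower-right crop. Apart from the arm, the only things that changed in the image are the hook and the tray, so I'm handing in.

```bash
python3 -c "
from workcell import sign_off
print(sign_off())"
```

```text
the job is handed in; nothing more can be done
None
```

I drew the drip tray out to its stop with the red hook, unhooked it, laid the hook flat on its blue mat, disturbed nothing else in the camera views, and handed the job in at about 35 s; no verdict came back.

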